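Turn the painted tile over into the easel

ROBOT

A 6-joint arm with a two-finger parallel gripper is mounted at the origin on the work surface. World frame = base frame: x ahead of the robot, y to its left, z up, the work surface at z = 0. Lengths are in mm, angles in degrees, forces in N, time in s.
With the tool pointing down it reaches from about 300 to 850 mm from the base axis. Payload 4.2 kg.
Tool frame: the origin (TCP) lies midway between the tips of the shut fingers; the grasp point (between the pads) lies 19 mm behind it; z points along the fingers, y is the line along which they close (so a half turn about z gives the same grasp; the last joint's range is limited). The gripper opens to 91 mm and grips with 3 to 60 N. Pads are 32 mm wide; open, the fingers measure 118 mm over their backs; the gripper's body (76 mm by 178 mm) begins 60 mm behind the grasp point.
Start: joints at [-64.458, 18.312, 89.639, -0, 72.044, -1.146], TCP at [258.26, -513.756, 213.976] pointing down, gripper open.
Joint ranges: [-177.97, 177.97], [-48.28, 115.42], [12.27, 149.76], [-77.06, 257.06], [2.81, 150.46], [-146.56, 146.56]. Speed limits (degrees/s): [147.25, 147.25, 180, 180, 180, 180].

INTERFACE

Orientations are given as [roll, pitch, yaw] about the fixed x, y, z axes, in that order (R = Rz(yaw) Ry(pitch) Rx(roll)).
In Python, from workcell import state, grab_frame, camera_model, workorder gives the robot as it stands.
- The arm moves only by the tool carry_out, never from a script. Its argument "commands" is a list of rows, each a list of 7 numbers: the turn, a rotation vector about the tool's x, y, z in degrees, then the shift along the tool's x, y, z in mm, then the opening, from -1 (shut) to 1 (fully open). In form: [[ax, ay, az, dx, dy, dz, hand], ...]. A call has 1 to 20 rows; each row is the pose to reach, as a shift and turn from the pose commanded when the call began, along the tool's axes at that moment; what a row does not reach only later rows make up. A row lasts 1/10 s, in which the tool goes at most 50 mm and 8.59 degrees, less where a joint would pass 70% of its speed; a pose out of reach is approached as far as the arm can. A call with a gripper value outside its range is refused whole. The fingers move at their own pace and stop on an object; "force" is the grip in N (left out, the last holds). Time passes only in rows, so rows that repeat a pose let the fingers close. It gives the time, the measured TCP pose, the force, the opening and the grip force at its end, in the units of the state.
- state(): the state, without advancing time (a new reading comes with each control period).
- grab_frame(name): name is "scene" or "side" or "wrist"; returns the picture (480x640x3 uint8, red, green, blue); there is no depth.
- camera_model(name): a dict with "fx", "fy", "cx", "cy" (pixels), "origin" and "rotation" of the camera in the world; the wrist camera has in their place "mount" (4x4, takes a point from camera to tool coordinates, whose origin is the TCP and whose axes are the flange's). Camera axes: x right, y up, looking along -z (the intrinsics and any distortion apply to the point x, -y, -z); pixel columns grow to the right and rows downward; lengths in mm; the calibration is good to about 2 mm. The wrist camera is an equidistant fisheye: a pixel r from the principal point sees the ray r / f radians off the axis. A picture is of the moment at which its call begins: read the wrist's pose just before it. camera_model takes no time and is no camera call.
- workorder.job_done(): hands the job in; it is judged then, once.
The state is a dict: "time_s": time; "qpos": joint angles; "qvel": joint speeds; "effort": joint torques, N m; "ee_pos": TCP position; "ee_rot": TCP orientation; "force": force on the tool from outside, world axes, zero at the start; "torque": the same for the moment, N m; "gripper_width": finger opening in mm; "gripper_force": force on a finger pad.
Only numpy, scipy, OpenCV 4.12 (cv2) and the standard library are available. Lean on these libraries where they do the work, as an engineer would, in place of code of your own. Each camera call takes 0.05 s, during which the arm holds its last target. There are 200 camera calls.

TASK

The terracotta tile leans decorated face down on the plain sloping rest. Take it off, turn it over and slide it down between the two grooved posts of the painting easel until it is fully home on the stop, with the decorated face on the upper side of the slope, ready for more painting, and let go. Do not drop the tile, and leave the cups, brush and other things on the table where they are.

Things in the scene. Friction and masses are not known exactly. Their poses are not given: they have to be found in the camera images.
- tile: Loose terracotta tile, slab 100 x 140 x 10 mm, about 0.28 kg. Origin at its centre; x along the width (100), y along the length (140), z out of the decorated face (border and round motif, flat); the back is bare clay. At the start it stands on a 100 mm edge on the rest's ledge, y up the slope, z (decorated face) down into the board; its top 55 mm stand free above the board.
- tile_top (a point): Middle of the tile edge that is uppermost at the start (tile's own x 0, y +70, z 0 mm). There is open space on both faces of the tile here.
- rest: Fixed plywood rest: a plain sloping board 124 wide, 85 long up the slope, 12 mm thick, with a ledge at its foot, on a base 150 x 130 x 12 mm. Origin: underside of base, 5 mm to -x of its middle; z up. The board leans 33 deg from vertical, top towards its own -x, and faces its own +x and up. Board and ledge meet at x 50, z 30 mm. The tile stands within 10 mm of the middle in y.
- easel: Fixed brown wooden painting easel: two grooved posts on a base 150 x 150 x 12 mm. Origin: underside of base, 5 mm to -x of its middle; z up, y across the posts. The posts lean 28 deg from vertical, tops towards its own -x: up the slope is (-sin 28, 0, cos 28), the slot's upper side faces (cos 28, 0, sin 28). The tile slides in from above, down the slope, length first.
- easel_mouth (a point): Centre of the slot where the plain grooves begin, 80 mm up the slope from the stop. Facing grooves: 13 mm wide for the 10 mm tile, 104 mm between their floors for its 100 mm width; they cover 12 mm of its face at each side, and the 80 mm between is open front and back. From here flared lips run 17 mm on up the slope, widening the mouth about 7 mm on every side.
- easel_seat (a point): Centre of the slot 70 mm up the slope from the stop (the cross bar at its foot): the tile's centre lies here, to 2 mm, when fully home (lying on the groove's lower side it is 1.5 mm under midway). The home tile's upper 43 mm stand clear above the lips.
- pot_a: Bystander, loose: small open terracotta cup, 60 mm across, 42 mm high. Origin at the centre of the underside.
- pot_b: Bystander, loose: small open terracotta cup, 62 mm across, 46 mm high. Origin at the centre of the underside.
- pot_c: Bystander, loose: small open terracotta cup, 60 mm across, 40 mm high. Origin at the centre of the underside.
- brush_pot: Bystander, loose: terracotta holder 76 mm across, 95 mm high, with brushes standing in it to about 210 mm. Origin at the centre of the underside.
- brush: Bystander, loose: paint brush 170 mm long, lying flat on the table. Origin on the table, about mid-length; it lies along its own x.
Things that resemble listed ones, but are neither listed nor needed, are in the scene too. What is meant by the tile is not purple or turquoise, and is the smaller of those in its own colour.

How it is judged (in metres and radians):
At the end, for the whole second after the job is handed in: The tile stands in the easel's grooves, fully home: its centre within 7 mm of easel_seat, decorated face on the upper side (its outward direction less than 1.25 rad from straight up; 1.08 when seated), at rest and let go (distance between tile and easel_seat below 0.007 m and angle between tile's own z axis and vertical below 1.25 rad and linear speed of tile below 0.02 m/s and contact force between the fingers and tile below 0.05 N); the robot touches nothing.
It fails at once if the tile is dropped or thrown (moves faster than 0.6 m/s with no finger on it, a fall of about 2 cm) (linear speed of tile above 0.6 m/s and contact force between the fingers and tile below 0.01 N).
It fails at once if a bystander (cups, brush holder, brush) is shifted more than 4 cm (distance of any of pot_a, pot_b, pot_c, brush_pot, brush from where it was at the start of the episode above 0.04 m).
It fails at once if a cup or the brush holder is knocked over (angle between any of pot_a, pot_b, pot_c, brush_pot's own z axis and vertical above 0.7 rad).
It also fails if it takes over 45 s, if anything falls off the work surface, if the arm or the gripper's body presses on something with over 40 N, if the wrist force passes 120 N, or if a joint passes its speed limit or range.

## Working session

There is one attempt and no reset: what is moved stays moved. The work goes in short steps, Python scripts to look and compute and a tool call to move; the robot and the scene stay as the last step left them, time stands still between calls to the robot, and variables do not carry over. Pictures are saved under pics/ and viewed, at most 14 in all, crops included, and the job is handed in when it is done.

Besides the shell and the picture viewer there is one more tool, called after "Emit:" as a command line: name --pt "numbers of a row" for each row, then --argument value for the rest. carry_out: Moves the arm, as the interface text tells. Its arguments: {"type":"object","properties":{"commands":{"type":"array"},"force":{"type":"number"}},"required":["commands"]}

```bash
mkdir -p pics; ls; python3 - <<'E'
from workcell import *
import cv2
a=grab_frame("scene");b=grab_frame("side")
cv2.imwrite("pics/scene.png",a[:,:,::-1]);cv2.imwrite("pics/side.png",b[:,:,::-1])
for n in("scene","side","wrist"):print(camera_model(n))
print(state())
E
```

```text
pics
{'fx': 616.8611622346609, 'fy': 616.8611622346609, 'cx': 318.517611915056, 'cy': 234.72846370388868, 'origin': array([1059.91684975,  419.74758951, 1168.82622958]), 'rotation': array([ 34.37240064,  -0.14324482, 133.92660553])}
{'fx': 556.6016525542262, 'fy': 556.6016525542262, 'cx': 322.79515506298856, 'cy': 238.18070412067325, 'origin': array([  245.88307066, -1219.12611129,   876.2651257 ]), 'rotation': array([ 57.59828439,  -0.43618338, -13.68199382])}
{'fx': 371.64829954431775, 'fy': 371.64829954431775, 'cx': 319.80119772207416, 'cy': 243.46150269823806, 'mount': array([[-3.15833931e-04,  9.67269000e-01,  2.53752994e-01,
         7.11270854e+01],
       [ 9.99999702e-01,  4.84148721e-04, -6.00852859e-04,
         1.77502407e-01],
       [-7.04040531e-04,  2.53752728e-01, -9.67268865e-01,
        -1.70003123e+02],
       [ 0.00000000e+00,  0.00000000e+00,  0.00000000e+00,
         1.00000000e+00]])}
{'time_s': 0.1, 'qpos': array([-6.44581875e+01,  1.83474643e+01,  8.96977911e+01, -1.47739467e-03,
        7.20453067e+01, -1.14443037e+00]), 'qvel': array([ 0.01488298, -0.04009397, -0.16993978,  0.02254674,  0.04607905,
       -0.05765456]), 'effort': array([-6.27081881e-04, -4.13334167e+01, -2.32508397e+01,  7.27543398e-02,
        4.21954470e-02, -4.71817691e-05]), 'ee_pos': array([ 258.04895983, -513.34385236,  213.22052746]), 'ee_rot': array([-1.79909428e+02, -4.04327376e-04,  2.66866991e+01]), 'force': array([ 1.112685  , -0.30246216, -0.55432316]), 'torque': array([-0.02531365, -0.02291384, -0.00930186]), 'gripper_force': 0.0, 'gripper_width': 91.3050301039357}
```

View pics/scene.png

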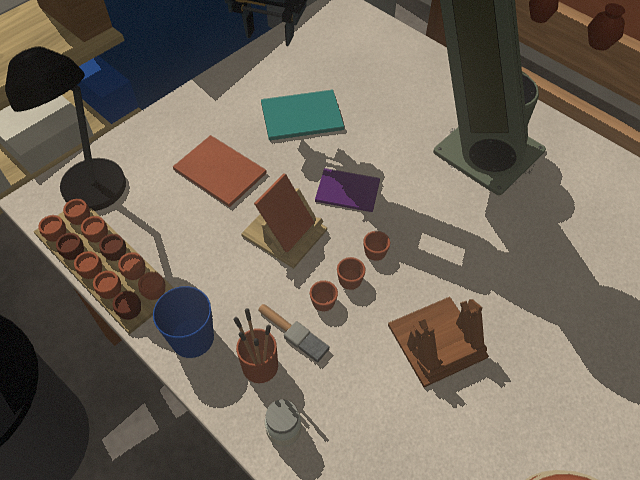

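View pics/side.png

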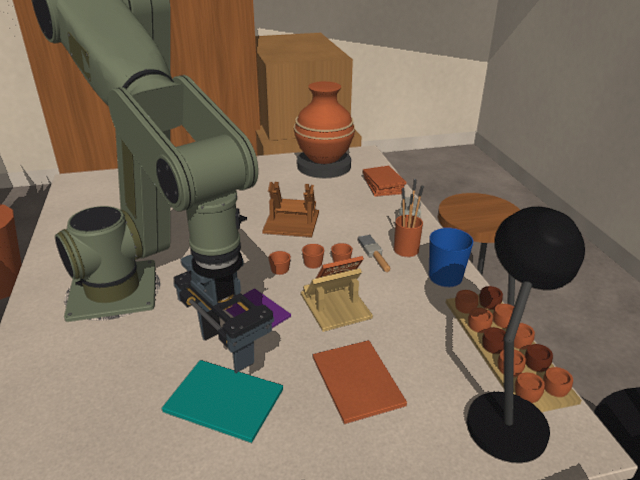

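The scene view shows the tile on the rest near (285,212), the three cups around (350,270) and the easel near (438,340). The side view shows the rest near (337,300) and the easel near (291,210). I'll zoom in on both next.

```bash
cat > h.py <<'E'
import numpy as np, cv2
from scipy.spatial.transform import Rotation as R
from workcell import state, grab_frame, camera_model
def rpy(v): return R.from_euler('xyz',v,degrees=True).as_matrix()
def cam(n,st=None):
    m=camera_model(n)
    if n!='wrist': return m,np.array(m['origin']),rpy(m['rotation'])
    T=np.array(m['mount']); Rt=rpy(st['ee_rot'])
    return m,Rt@T[:3,3]+st['ee_pos'],Rt@T[:3,:3]
def ray(n,uv,st=None):
    m,o,Rc=cam(n,st); a=np.array([(uv[0]-m['cx'])/m['fx'],(uv[1]-m['cy'])/m['fy']])
    if n=='wrist':
        r=np.hypot(*a); s=np.sin(r)/r if r>1e-9 else 1; d=np.array([a[0]*s,-a[1]*s,-np.cos(r)])
    else: d=np.array([a[0],-a[1],-1.])
    d=Rc@d; return o,d/np.linalg.norm(d)
def plane(n,uv,z,st=None):
    o,d=ray(n,uv,st); return o+d*(z-o[2])/d[2]
def proj(n,P,st=None):
    m,o,Rc=cam(n,st); p=Rc.T@(np.array(P,float)-o); x,y,z=p[0],-p[1],-p[2]
    if n=='wrist':
        r=np.hypot(x,y); t=np.arctan2(r,z); k=t/r if r>1e-9 else 1/z
    else: k=1/z
    return np.array([m['cx']+m['fx']*x*k,m['cy']+m['fy']*y*k])
def tri(rs):
    A=sum(np.eye(3)-np.outer(d,d) for o,d in rs); b=sum((np.eye(3)-np.outer(d,d))@o for o,d in rs)
    p=np.linalg.solve(A,b); return p,[np.linalg.norm(np.cross(p-o,d)) for o,d in rs]
E
python3 - <<'E'
from h import *
s=cv2.imread('pics/scene.png');d=cv2.imread('pics/side.png')
c=[(s,235,165,100),(s,383,290,115),(d,290,245,90),(d,250,175,80)]
t=[cv2.resize(i[y:y+int(w*.75),x:x+w] if k!=0 and k!=1 else i[y:y+int(w*1.0),x:x+w],(400,400 if k<2 else 300),interpolation=cv2.INTER_CUBIC) for k,(i,x,y,w) in enumerate(c)]
cv2.imwrite('pics/m1.png',np.hstack(t[:2]));cv2.imwrite('pics/m2.png',np.hstack(t[2:]))
E
```

```text
(no output)
```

View pics/m1.png

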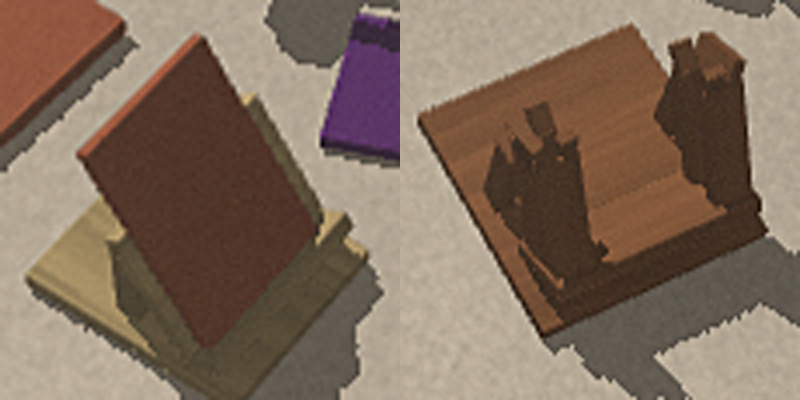

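View pics/m2.png

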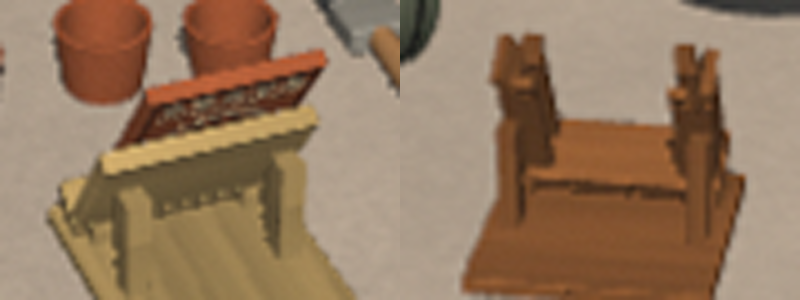

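```bash
python3 - <<'E'
from h import *
np.set_printoptions(precision=1,suppress=True)
f1=lambda x,y:(235+x/4,165+y/4)
f2=lambda x,y:(383+(x-400)/3.478,290+y/3.478)
g1=lambda x,y:(290+x/4.444,245+y/4.478)
g2=lambda x,y:(250+(x-400)/5,175+y/5)
print('rest base');[print(plane('scene',f1(*p),12)) for p in [(28,278),(240,398),(367,252)]]
print('rest base side');[print(plane('side',g1(*p),12)) for p in [(50,216)]]
print('easel base');[print(plane('scene',f2(*p),12)) for p in [(420,117),(634,27),(542,322),(765,228)]]
print('side easel');[print(plane('side',g2(*p),12)) for p in [(465,287),(744,178)]]
print('tile top tri')
for a,b in [((80,155),(325,52)),((200,38),(148,92))]:print(tri([ray('scene',f1(*a)),ray('side',g1(*b))]))
print('table post-tops')
E
```

```text
rest base
[ 608.4 -252.5   12. ]
[ 581.1 -109.3   12. ]
[ 461.5 -126.5   12. ]
rest base side
[ 460.9 -135.5   12. ]
easel base
[547.5 132.   12. ]
[410.3 186.8  12. ]
[597.  263.5  12. ]
[463.3 320.8  12. ]
side easel
[410.5 172.9  12. ]
[600.4 262.5  12. ]
tile top tri
(array([ 592.9, -209.4,  151.9]), [np.float64(0.38615571121921544), np.float64(0.3861557112192574)])
(array([ 494.8, -221.7,  150.9]), [np.float64(0.773652734541372), np.float64(0.77365273454131)])
table post-tops
```

From the scene view, the tile's top edge lies near (544,-215,150). The rest yaw is about 97° and the easel base is centred near (505,226) with yaw about 69°. I'll move over the easel for closer wrist views.

Emit:
carry_out --pt "0 0 0 451 -560 -37 1" --pt "0 0 0 451 -560 -37 1" --pt "0 0 0 451 -560 -37 1" --pt "0 0 0 451 -560 -37 1" --pt "0 0 0 451 -560 -37 1" --pt "0 0 0 451 -560 -37 1" --pt "0 0 0 451 -560 -37 1" --pt "0 0 0 451 -560 -37 1" --pt "0 0 0 451 -560 -37 1" --pt "0 0 0 451 -560 -37 1" --pt "0 0 0 451 -560 -37 1" --pt "0 0 0 451 -560 -37 1" --pt "0 0 0 451 -560 -37 1" --pt "0 0 0 451 -560 -37 1" --pt "0 0 0 451 -560 -37 1" --pt "0 0 0 451 -560 -37 1" --pt "0 0 0 451 -560 -37 1" --pt "0 0 0 451 -560 -37 1" --pt "0 0 0 451 -560 -37 1"

```text
time_s: 2.0
ee_pos: [409.4, 187.9, 250.9]
ee_rot: [180.0, 0.0, 26.6]
force: [0.7, 0.4, 0.7]
gripper_width: 91.5
gripper_force: 0.0
```

```bash
cat >> h.py <<'E'
import pickle
def snap(tag):
    st=state(); im=grab_frame('wrist'); cv2.imwrite(f'pics/{tag}.png',im[:,:,::-1]); pickle.dump(st,open(f'{tag}.pkl','wb'))
    print(st['time_s'],st['ee_pos'],st['ee_rot'],st['qpos'],st['qvel'].max()); return st
E
python3 - <<'E'
from h import *
np.set_printoptions(precision=1,suppress=True)
st=snap('w1')
m=cv2.imread('pics/w1.png')
p=proj('wrist',(505,226,60),st);print(p)
E
```

```text
2.0 [409.4 187.9 250.9] [180.    0.   26.6] [ 23.2   5.6 100.9  -0.   73.5  86.6] 0.13513947823087388
[328.4 115.8]
```

View pics/w1.png

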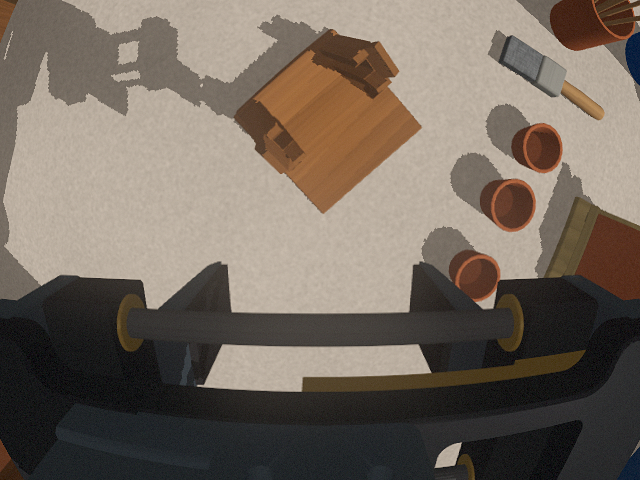

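The wrist view shows the easel clearly at about (330,120), with posts at (283,150) and (365,65) and the base corners at (322,212), (421,127) and (236,115). The cups are at (543,147), (508,205) and (475,275). Next is a second view with a baseline.

Emit:
carry_out --pt "0 0 0 30 100 0 1" --pt "0 0 0 30 100 0 1" --pt "0 0 0 30 100 0 1" --pt "0 0 0 30 100 0 1" --pt "0 0 0 30 100 0 1"

```text
time_s: 2.55
ee_pos: [480.6, 113.3, 250.9]
ee_rot: [-180.0, 0.0, 26.6]
force: [-0.2, 0.2, -0.5]
gripper_width: 91.2
gripper_force: 0.0
```

```bash
python3 - <<'E'
from h import *
np.set_printoptions(precision=1,suppress=True)
st=snap('w2'); s1=pickle.load(open('w1.pkl','rb'))
print(proj('wrist',(505,226,60),st))
def crop(t,c): 
    i=cv2.imread(f'pics/{t}.png'); x,y=int(c[0]),int(c[1]); return x,y,cv2.resize(i[y:y+200,x:x+200],(800,800),interpolation=cv2.INTER_CUBIC)
x,y,a=crop('w1',(230,15)); cv2.imwrite('pics/w1c.png',a[:,:])
c=proj('wrist',(505,226,60),st)-[100,100];c=np.maximum(c,0);x2,y2,b=crop('w2',c);print(x2,y2)
cv2.imwrite('pics/wc.png',cv2.resize(np.hstack([a,b]),(800,400),interpolation=cv2.INTER_AREA))
E
```

```text
2.55 [480.6 113.3 250.9] [-180.     0.    26.6] [11.9  9.7 96.   0.  74.3 75.3] 1.1417776414139695
[227.8 148.8]
127 48
```

View pics/wc.png

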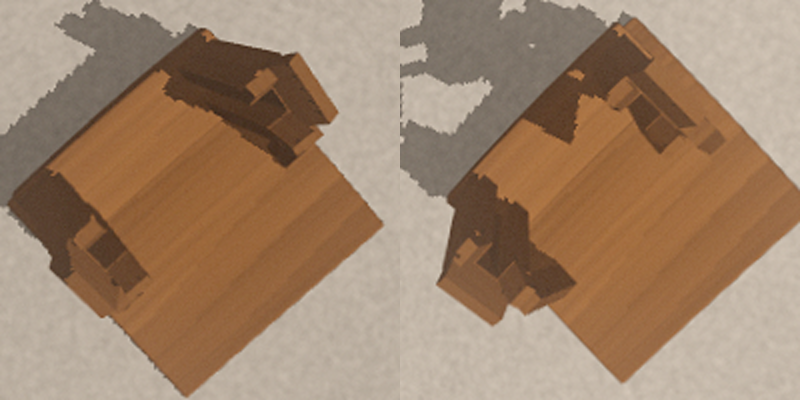

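The two crops show the base corners. In the first they are at (184,397), (383,225), (8,205) and (203,30). In the second they are at (622,383), (800,190), (448,200) and (636,18). The post tops are visible in both.

```bash
python3 - <<'E'
from h import *
np.set_printoptions(precision=1,suppress=True)
s1=pickle.load(open('w1.pkl','rb'));s2=pickle.load(open('w2.pkl','rb'))
a=lambda x,y:(230+x/2,15+y/2); b=lambda x,y:(127+(x-400)/2,48+y/2)
for n,p,q in [('backL',(184,396),(622,383)),('backR',(383,224),(800,190)),('frontL',(8,205),(449,197)),('frontR',(207,31),(635,18))]:
    t,e=tri([ray('wrist',a(*p),s1),ray('wrist',b(*q),s2)])
    print(n,plane('wrist',a(*p),12,s1)[:2],plane('wrist',b(*q),12,s2)[:2],'tri',t,np.round(e[0],1))
# predicted points given a pose
def pose(o,yaw):
    y=np.radians(yaw);return lambda p:np.array([o[0],o[1],0])+np.array([np.cos(y)*p[0]-np.sin(y)*p[1],np.sin(y)*p[0]+np.cos(y)*p[1],p[2]])
# cups in w1
for c in [(543,147),(508,205),(475,275),(594,8)]: print('cup',plane('wrist',c,42,s1)[:2])
# rest in scene etc
for p in [(420,117),(634,27)]:print('scene',plane('scene',(383+(p[0]-400)/3.478,290+p[1]/3.478),12))
E
```

```text
backL [409.8 184.8] [410.3 183.2] tri [408.6 184.    6. ] 0.4
backR [547.5 130. ] [552.8 140.4] tri [548.2 137.3  30.8] 5.3
frontL [463.3 320. ] [464.9 324.5] tri [465.1 319.3  20.5] 2.1
frontR [599.8 265.7] [601.1 266.1] tri [600.9 266.4   9.7] 0.6
cup [600.7  -2.7]
cup [519.1   5.2]
cup [430.6  -1.8]
cup [817.3   1.3]
scene [547.5 132.   12. ]
scene [410.3 186.8  12. ]
```

```bash
python3 - <<'E'
from h import *
o=[]
for t,x,y in [('w1',345,38),('w1',255,125),('w2',228,78),('w2',143,158)]:
    o.append(cv2.resize(cv2.imread(f'pics/{t}.png')[y:y+45,x:x+60],(400,300),interpolation=cv2.INTER_CUBIC))
m=np.vstack([np.hstack(o[:2]),np.hstack(o[2:])]); m=np.clip(m.astype(float)*1.5,0,255).astype(np.uint8)
cv2.imwrite('pics/posts.png',m)
E
```

```text
(no output)
```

View pics/posts.png

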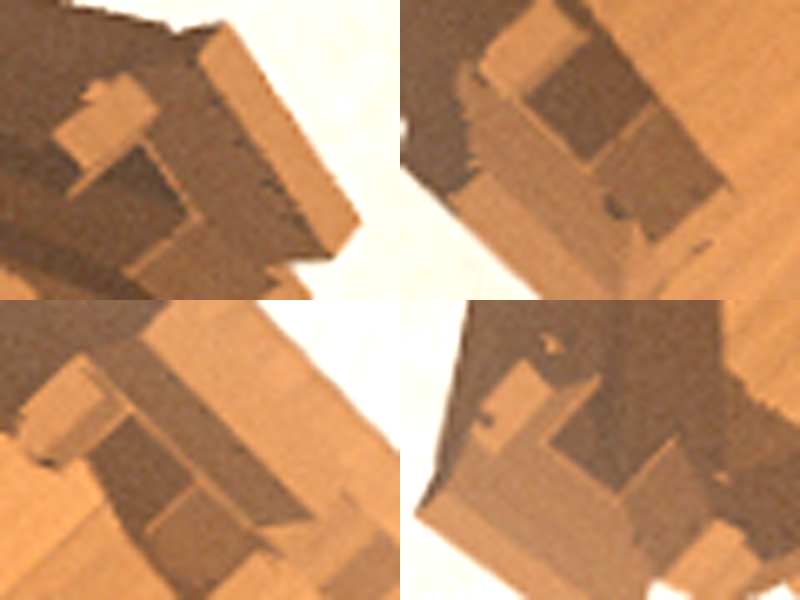

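```bash
python3 - <<'E'
from h import *
np.set_printoptions(precision=1,suppress=True)
s1=pickle.load(open('w1.pkl','rb'));s2=pickle.load(open('w2.pkl','rb'))
O={'1R':(345,38),'1L':(255,125),'2R':(228,78),'2L':(143,158)}
px=lambda k,p:(O[k][0]+(p[0]+.5)/6.667-.5,O[k][1]+(p[1]+.5)/6.667-.5)
P={}
for n,s,p,q in [('RF','R',(150,140),(133,105)),('RB','R',(200,218),(198,183)),('LF','L',(122,98),(150,140)),('LB','L',(188,168),(218,200))]:
    P[n],e=tri([ray('wrist',px('1'+s,p),s1),ray('wrist',px('2'+s,q),s2)]);print(n,P[n],e[0])
m=sum(P.values())/4;print('mouth',m)
d=(P['LF']+P['LB']-P['RF']-P['RB'])/2;print(np.linalg.norm(d),d,'yaw',np.degrees(np.arctan2(d[1],d[0]))-90, 'FB',[np.linalg.norm(P[s+'F']-P[s+'B']) for s in 'LR'],P['RF']-P['RB'],P['LF']-P['LB'])
y=np.radians(68.6);print('easel frame',(m[:2]-[503.5,220.9])@np.array([[np.cos(y),-np.sin(y)],[np.sin(y),np.cos(y)]]))
E
```

```text
RF [559.5 219.1 112.7] 0.49673875712250465
RB [554.4 208.6 106.9] 0.033455136808947565
LF [462.8 257.8 108.7] 0.008151534301112132
LB [458.2 246.8 104.3] 0.06233395734470362
mouth [508.7 233.1 108.2]
103.92250712469071 [-96.5  38.5  -3.3] yaw 68.24425445347205 FB [np.float64(12.680511353662357), np.float64(12.984158729835604)] [ 5.1 10.5  5.7] [ 4.5 11.   4.4]
easel frame [13.3 -0.4]
```

The mouth measures (508.7,233.1,108.2) at yaw 68.4. Its width of 103.9 and groove of about 12.8 match the given 104 and 13. Now I'll look at the tile from two wrist positions.

Emit:
carry_out --pt "0 0 20 -157 223 -20 1" --pt "0 0 20 -157 223 -20 1" --pt "0 0 20 -157 223 -20 1" --pt "0 0 20 -157 223 -20 1" --pt "0 0 20 -157 223 -20 1" --pt "0 0 20 -157 223 -20 1" --pt "0 0 20 -157 223 -20 1" --pt "0 0 20 -157 223 -20 1" --pt "0 0 20 -157 223 -20 1"

```text
time_s: 3.5
ee_pos: [441.3, -154.9, 270.9]
ee_rot: [-180.0, -0.0, 6.8]
force: [0.1, -0.0, -1.1]
gripper_width: 91.0
gripper_force: 0.0
```

```bash
python3 -c "
from h import *
snap('w3')"
```

```text
3.5 [ 441.27561414 -154.85353722  270.91827135] [-1.79964801e+02 -3.35601264e-03  6.80300548e+00] [-2.07697176e+01  6.59034195e+00  9.68750789e+01  3.36784150e-02
  7.65478991e+01  6.24194374e+01] 0.3557388125404634
```

Emit:
carry_out --pt "0 0 0 0 100 0 1" --pt "0 0 0 0 100 0 1" --pt "0 0 0 0 100 0 1" --pt "0 0 0 0 100 0 1" --pt "0 0 0 0 100 0 1"

```text
time_s: 4.05
ee_pos: [453.0, -254.2, 270.8]
ee_rot: [-179.9, 0.0, 6.8]
force: [-0.3, -0.5, -1.3]
gripper_width: 91.5
gripper_force: 0.0
```

```bash
python3 - <<'E'
from h import *
np.set_printoptions(precision=1,suppress=True)
snap('w4'); o=[]
for t in('w3','w4'):
    st=pickle.load(open(t+'.pkl','rb')); c=proj('wrist',(544,-190,100),st); x,y=[max(0,int(v)) for v in c-[100,100]]; x=min(x,440);print(t,c,x,y)
    o.append(cv2.resize(cv2.imread(f'pics/{t}.png')[y:y+200,x:x+200],(400,400),interpolation=cv2.INTER_CUBIC))
cv2.imwrite('pics/rest.png',np.hstack(o))
E
```

```text
4.05 [ 453.  -254.2  270.8] [-179.9    0.     6.8] [-30.6  11.5  90.9   0.   77.7  52.6] 0.24069525312920065
w3 [371.2 120. ] 271 19
w4 [261.3 120. ] 161 20
```

View pics/rest.png

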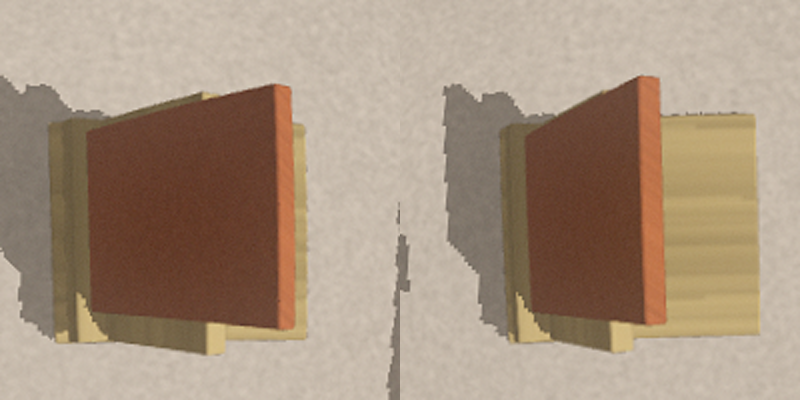

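In both crops the tile's bare back and its lit top end face are sharp. The top corners in the left crop are (273,84), (290,87), (278,327) and (294,329). In the right crop they are (638,76), (658,77), (642,322) and (664,324).

```bash
python3 - <<'E'
from h import *
np.set_printoptions(precision=1,suppress=True)
s3=pickle.load(open('w3.pkl','rb'));s4=pickle.load(open('w4.pkl','rb'))
P={}
for n,p,q in [('AB',(273,84),(238,76)),('AD',(290,87),(258,77)),('BB',(278,327),(242,322)),('BD',(294,329),(264,324)),('Ab',(87,131),(126,137)),('Bb',(91,311),(131,311))]:
    P[n],e=tri([ray('wrist',(271+p[0]/2-.25,19+p[1]/2-.25),s3),ray('wrist',(161+q[0]/2-.25,20+q[1]/2-.25),s4)]);print(n,P[n],e[0])
top=sum(P[k] for k in('AB','AD','BB','BD'))/4; print('tile_top',top)
w=P['AB']-P['BB']; up=(P['AB']+P['BB']-P['Ab']-P['Bb'])/2; th=(P['AB']+P['BB']-P['AD']-P['BD'])/2
print('w',np.linalg.norm(w),np.degrees(np.arctan2(w[1],w[0])),'len',np.linalg.norm(up),np.degrees(np.arccos(up[2]/np.linalg.norm(up))),np.degrees(np.arctan2(-up[1],-up[0])),'th',np.linalg.norm(th))
print('bottom',(P['Ab']+P['Bb'])/2)
E
```

```text
AB [ 592.2 -206.6  149.8] 0.0670302223121144
AD [ 593.1 -214.2  147.4] 0.08369987550012277
BB [ 495.3 -219.9  154.7] 0.12103103937997983
BD [ 495.  -228.1  149.1] 0.003235401086526546
Ab [ 581.2 -132.5   33.4] 0.42759572609800145
Bb [ 483.5 -146.3   35.9] 0.16896049784030998
tile_top [ 543.9 -217.2  150.3]
w 97.9483044679339 7.776662602061763 len 139.35009401165817 32.40490049361577 98.77486005367349 th 8.85977300295255
bottom [ 532.4 -139.4   34.6]
```

```bash
cat >> h.py <<'E'
def frame(yawx,tilt,flip):
    # tool z = down slope of a board facing yawx, leaning tilt; tool y = -n (flip 0) or +n
    a=np.radians(yawx);t=np.radians(tilt);x=np.array([np.cos(a),np.sin(a),0]);k=np.array([0,0,1.])
    z=np.sin(t)*x-np.cos(t)*k; y=(np.cos(t)*x+np.sin(t)*k)*(1 if flip else -1)
    return np.c_[np.cross(y,z),y,z]
def rel(p,Rt,st=None):
    st=st or state(); R0=rpy(st['ee_rot']); v=R.from_matrix(R0.T@Rt).as_rotvec(degrees=True); s=R0.T@(np.array(p)-st['ee_pos'])
    print('cmd',np.round(v,1),np.round(s,1)); return v,s
E
python3 - <<'E'
from h import *
F=frame(98,33,0);top=np.array([543.9,-217.2,150.3]);rel(top-45*F[:,2],F)
print(F)
E
```

```text
cmd [33.  -0.3 -1.2] [95.2 -1.3 82.9]
[[ 0.99026807  0.11672038 -0.0757991 ]
 [ 0.1391731  -0.83050868  0.53933865]
 [ 0.         -0.54463904 -0.83867057]]
```

Emit:
carry_out --pt "33 -0.3 -1.2 50 -1 30 1" --pt "33 -0.3 -1.2 95 -1 40 1" --pt "33 -0.3 -1.2 95 -1 40 1" --pt "33 -0.3 -1.2 95 -1 40 1" --pt "33 -0.3 -1.2 95 -1 83 1" --pt "33 -0.3 -1.2 95 -1 83 1" --pt "33 -0.3 -1.2 95 -1 83 1" --pt "33 -0.3 -1.2 95 -1 83 1"

```text
time_s: 4.9
ee_pos: [548.0, -242.9, 190.6]
ee_rot: [-147.1, -0.2, 8.0]
force: [-0.3, 0.6, 0.3]
gripper_width: 90.9
gripper_force: 0.0
```

```bash
python3 - <<'E'
from h import *
np.set_printoptions(precision=1,suppress=True)
st=snap('w5')
F=frame(98,33,0);top=np.array([543.9,-217.2,150.3]);rel(top+33*F[:,2],F,st)
for s in(-50,50): print(proj('wrist',top+s*F[:,0],st))
E
```

```text
4.9 [ 548.  -242.9  190.6] [-147.1   -0.2    8. ] [-37.4  33.5  75.8  22.6  94.9  41.6] -0.14190919055258625
cmd [ 0.1 -0.2  0.1] [-0.7 -0.1 80.9]
[318.6 337.7]
[318.7 185.3]
```

View pics/w5.png

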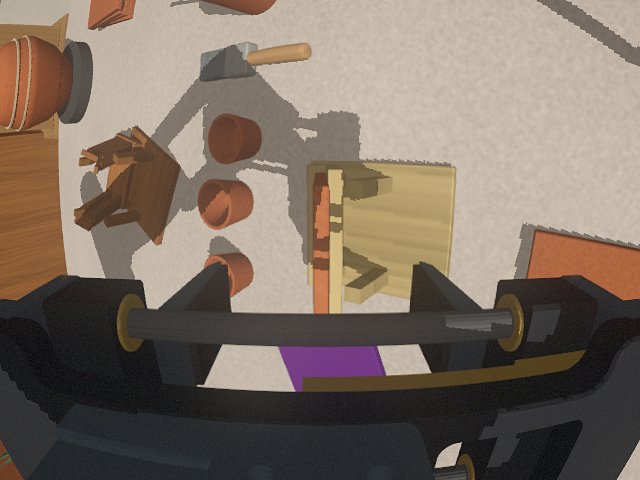

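The tile's end face runs as a vertical strip at columns 313–329, centred between the fingers at about 321. I'll descend and grip.

Emit:
carry_out --pt "0 0 0 -0.5 0 25 1" --pt "0 0 0 -0.5 0 50 1" --pt "0 0 0 -0.5 0 70 1" --pt "0 0 0 -0.5 0 80 1" --pt "0 0 0 -0.5 0 80 1" --pt "0 0 0 -0.5 0 80 -1" --pt "0 0 0 -0.5 0 80 -1" --pt "0 0 0 -0.5 0 80 -1" --pt "0 0 0 -0.5 0 80 -1" --pt "0 0 0 -0.5 0 80 -1" --pt "0 0 0 -0.5 0 80 -1" --pt "0 0 0 -0.5 0 80 -1" --pt "0 0 0 -0.5 0 80 -1" --pt "0 0 0 -0.5 0 80 -1" --force 25

```text
time_s: 6.35
ee_pos: [540.7, -200.6, 120.8]
ee_rot: [-147.0, -0.0, 7.9]
force: [-0.2, -0.2, -0.4]
gripper_width: 22.0
gripper_force: 0.0
```

Emit:
carry_out --pt "0 0 0 0 0 0 -1" --pt "0 0 0 0 0 0 -1" --pt "0 0 0 0 0 0 -1" --pt "0 0 0 0 0 0 -1" --pt "0 0 0 0 0 0 -1" --pt "0 0 0 0 0 0 -1" --force 25

```text
time_s: 6.95
ee_pos: [540.6, -199.5, 121.6]
ee_rot: [-146.9, -0.1, 7.9]
force: [-0.9, 4.5, 6.1]
gripper_width: 10.1
gripper_force: 25.0
```

```bash
python3 -c "
from h import *
st=state();print(st)
F=frame(98,33,0);top=np.array([543.9,-217.2,150.3]);print('top in tool',rpy(st['ee_rot']).T@(top-st['ee_pos']))"
```

```text
{'time_s': 6.95, 'qpos': array([-34.95251118,  34.10630672,  85.45988229,  23.75213609,
        84.83524709,  39.73727096]), 'qvel': array([-0.03325388,  0.00451464,  0.04085648, -0.13833004, -0.05469403,
       -0.03964654]), 'effort': array([-2.77059406e+00, -4.86096060e+01, -1.99877679e+01, -2.22745043e-02,
       -2.27580057e-01,  2.32373667e-01]), 'ee_pos': array([ 540.59489344, -199.54932684,  121.58193572]), 'ee_rot': array([-1.46855982e+02, -6.08355539e-02,  7.94349684e+00]), 'force': array([-0.86391197,  4.46875981,  6.10335525]), 'torque': array([1.19575123, 0.0271042 , 0.26748779]), 'gripper_force': 24.98766392469406, 'gripper_width': 10.126367081975678}
top in tool [  0.8646247   -0.68145244 -33.85240397]
```

The tile is gripped at 10.1 mm opening with 25 N. I'll draw it off the board and back up the slope.

Emit:
carry_out --pt "0 0 0 0 -3 -5 -1" --pt "0 0 0 0 -6 -15 -1" --pt "0 0 0 0 -9 -35 -1" --pt "0 0 0 0 -12 -60 -1" --pt "0 0 0 0 -15 -90 -1" --pt "0 0 0 0 -15 -120 -1" --pt "0 0 0 0 -15 -150 -1" --pt "0 0 0 0 -15 -150 -1" --pt "0 0 0 0 -15 -150 -1" --force 35

```text
time_s: 7.85
ee_pos: [550.1, -270.0, 254.2]
ee_rot: [-147.1, -0.0, 7.8]
force: [-0.6, -0.4, -3.7]
gripper_width: 9.5
gripper_force: 35.0
```

```bash
python3 - <<'E'
from h import *
np.set_printoptions(precision=1,suppress=True)
st=state();print(st['ee_pos'],st['ee_rot'],st['qpos'],st['gripper_width'],st['force'])
# waypoints: upright, then swing
p0=st['ee_pos']
for yaw in (88,150):  pass
def dn(yaw): return rpy([180,0,yaw])
rel([480,-60,300],dn(80),st)
E
```

```text
[ 550.1 -270.   254.2] [-147.1   -0.     7.8] [-39.   33.2  67.   22.5 103.8  43.9] 9.524549178694633 [-0.6 -0.4 -3.7]
cmd [-28.3 -20.7 -70.1] [ -40.8 -207.6   79.6]
```

Emit:
carry_out --pt "-28.3 -20.7 -70.1 -41 -208 80 -1" --pt "-28.3 -20.7 -70.1 -41 -208 80 -1" --pt "-28.3 -20.7 -70.1 -41 -208 80 -1" --pt "-28.3 -20.7 -70.1 -41 -208 80 -1" --pt "-28.3 -20.7 -70.1 -41 -208 80 -1" --pt "-28.3 -20.7 -70.1 -41 -208 80 -1" --pt "-28.3 -20.7 -70.1 -41 -208 80 -1" --pt "-28.3 -20.7 -70.1 -41 -208 80 -1" --pt "-28.3 -20.7 -70.1 -41 -208 80 -1" --pt "-28.3 -20.7 -70.1 -41 -208 80 -1" --pt "-28.3 -20.7 -70.1 -41 -208 80 -1"

```text
time_s: 8.95
ee_pos: [478.4, -58.1, 300.0]
ee_rot: [-179.8, -0.2, 80.1]
force: [1.0, -0.4, -2.6]
gripper_width: 9.5
gripper_force: 35.0
```

```bash
cat >> h.py <<'E'
MOUTH=np.array([508.7,233.1,108.2]); E=frame(68.4,28,1)
def tcp_for(bottom_above_stop):
    # tool x of tile centre offset: tile centre at tool x +0.9; tile bottom 106.2 ahead of TCP
    stop=MOUTH+80*E[:,2]; return stop+E[:,2]*(-bottom_above_stop-106.2)-E[:,0]*0.9
E
python3 - <<'E'
from h import *
np.set_printoptions(precision=1,suppress=True)
st=state();print(st['ee_pos'],st['ee_rot'],st['qpos'],st['gripper_width'],st['force'])
p=tcp_for(140);print(p,R.from_matrix(E).as_euler('xyz',degrees=True));rel(p,E,st)
E
```

```text
[478.4 -58.1 300. ] [-179.8   -0.2   80.1] [-8.4  7.3 91.9  0.2 81.   1.5] 9.520806902528355 [ 1.  -0.4 -2.6]
[480.8 160.2 254.9] [152.    0.  158.4]
cmd [-23.5  18.8 -76.7] [215.3 -35.1  45.8]
```

Emit:
carry_out --pt "-23.5 18.8 -76.7 215 -35 10 -1" --pt "-23.5 18.8 -76.7 215 -35 10 -1" --pt "-23.5 18.8 -76.7 215 -35 10 -1" --pt "-23.5 18.8 -76.7 215 -35 10 -1" --pt "-23.5 18.8 -76.7 215 -35 10 -1" --pt "-23.5 18.8 -76.7 215 -35 10 -1" --pt "-23.5 18.8 -76.7 215 -35 10 -1" --pt "-23.5 18.8 -76.7 215 -35 10 -1" --pt "-23.5 18.8 -76.7 215 -35 10 -1" --pt "-23.5 18.8 -76.7 215 -35 10 -1" --pt "-23.5 18.8 -76.7 215 -35 46 -1" --pt "-23.5 18.8 -76.7 215 -35 46 -1" --pt "-23.5 18.8 -76.7 215 -35 46 -1" --pt "-23.5 18.8 -76.7 215 -35 46 -1"

```text
time_s: 10.35
ee_pos: [482.9, 159.2, 256.8]
ee_rot: [152.0, 0.2, 158.4]
force: [0.4, 0.1, -3.2]
gripper_width: 9.8
gripper_force: 35.0
```

```bash
python3 - <<'E'
from h import *
np.set_printoptions(precision=1,suppress=True)
st=snap('w6');print(st['gripper_width'],st['force'],st['torque'])
a=grab_frame('scene');b=grab_frame('side')
cv2.imwrite('pics/s6.png',np.hstack([cv2.resize(a[230:400,350:520,::-1],(400,400)),cv2.resize(b[120:250,230:360,::-1],(400,400))]))
rel(tcp_for(110),E,st)
# predicted tile corners bottom in views
for n,P in [('bot',tcp_for(140)+E[:,2]*106)]:
  for s in(-49,51):
    print(proj('scene',P+s*E[:,0]),proj('side',P+s*E[:,0]))
E
```

```text
10.35 [482.9 159.2 256.8] [152.    0.2 158.4] [  0.2   4.4 107.3  30.   60.6 -81.4] 0.2477909789640308
9.786607416799987 [ 0.4  0.1 -3.2] [-0.5  0.1  0. ]
cmd [0.  0.2 0.1] [ 2.4 -0.7 31.7]
[421.1 305.7] [306.1 179.8]
[467.6 286.1] [271.9 177.5]
```

View pics/s6.png

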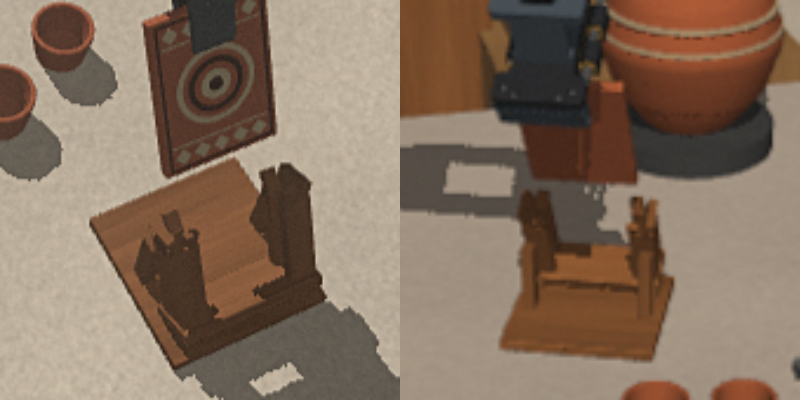

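The decorated face is on the upper side. The tile's bottom corners, at scene pixels (420,305) and (467,286), match the prediction within 1 px, so I'll apply the small correction and go into the lips.

Emit:
carry_out --pt "0 0.2 0.1 2.4 -0.7 10 -1" --pt "0 0.2 0.1 2.4 -0.7 20 -1" --pt "0 0.2 0.1 2.4 -0.7 30 -1" --pt "0 0.2 0.1 2.4 -0.7 38 -1" --pt "0 0.2 0.1 2.4 -0.7 46 -1" --pt "0 0.2 0.1 2.4 -0.7 50 -1" --pt "0 0.2 0.1 2.4 -0.7 50 -1" --pt "0 0.2 0.1 2.4 -0.7 50 -1"

```text
time_s: 11.3
ee_pos: [488.4, 181.2, 211.2]
ee_rot: [152.0, -0.0, 158.4]
force: [0.2, -0.1, -2.8]
gripper_width: 9.7
gripper_force: 35.0
```

```bash
python3 - <<'E'
from h import *
np.set_printoptions(precision=1,suppress=True)
st=state();print(st['ee_pos'],st['ee_rot'],'tool force',rpy(st['ee_rot']).T@st['force'],st['torque'],st['gripper_width'])
rel(tcp_for(80),E,st)
E
```

```text
[488.4 181.2 211.2] [152.   -0.  158.4] tool force [-0.2 -1.3  2.5] [-0.4  0.1 -0. ] 9.730510038472989
cmd [-0. -0. -0.] [-0.7  0.8 10.9]
```

Emit:
carry_out --pt "0 0 0 -0.7 0.5 3 -1" --pt "0 0 0 -0.7 0.5 6 -1" --pt "0 0 0 -0.7 0.5 9 -1" --pt "0 0 0 -0.7 0.5 12 -1" --pt "0 0 0 -0.7 0.5 15 -1" --pt "0 0 0 -0.7 0.5 18 -1" --pt "0 0 0 -0.7 0.5 21 -1" --pt "0 0 0 -0.7 0.5 21 -1"

```text
time_s: 12.1
ee_pos: [492.5, 190.7, 192.3]
ee_rot: [152.0, -0.1, 158.4]
force: [-0.7, 0.5, -2.8]
gripper_width: 9.6
gripper_force: 35.0
```

```bash
cat > f.py <<'E'
from h import *
np.set_printoptions(precision=1,suppress=True)
st=state();print(st['ee_pos'],st['ee_rot'],'tool force',rpy(st['ee_rot']).T@st['force'],'tq',rpy(st['ee_rot']).T@st['torque'],st['gripper_width'])
rel(tcp_for(0),E,st)
E
python3 f.py
```

```text
[492.5 190.7 192.3] [152.   -0.1 158.4] tool force [ 0.8 -1.1  2.5] tq [ 0.4 -0.1 -0. ] 9.616306446427009
cmd [-0.  -0.1 -0. ] [-0.5  0.6 69.4]
```

The tile is 10 mm inside the grooves with no contact force.

Emit:
carry_out --pt "0 0 0 0 0 5 -1" --pt "0 0 0 0 0 10 -1" --pt "0 0 0 0 0 15 -1" --pt "0 0 0 0 0 20 -1" --pt "0 0 0 0 0 25 -1" --pt "0 0 0 0 0 30 -1" --pt "0 0 0 0 0 30 -1"

```text
time_s: 12.8
ee_pos: [497.7, 203.9, 165.6]
ee_rot: [152.0, -0.1, 158.4]
force: [-0.2, 0.1, -2.5]
gripper_width: 9.6
gripper_force: 35.0
```

```bash
python3 f.py
```

```text
[497.7 203.9 165.6] [152.   -0.1 158.4] tool force [ 0.2 -1.1  2.2] tq [ 0.4 -0.1 -0.1] 9.59531805737302
cmd [-0.  -0.1 -0. ] [-0.5  0.6 39.1]
```

Emit:
carry_out --pt "0 0 0 0 0 5 -1" --pt "0 0 0 0 0 10 -1" --pt "0 0 0 0 0 15 -1" --pt "0 0 0 0 0 20 -1" --pt "0 0 0 0 0 25 -1" --pt "0 0 0 0 0 30 -1" --pt "0 0 0 0 0 33 -1" --pt "0 0 0 0 0 33 -1"

```text
time_s: 13.6
ee_pos: [503.3, 218.2, 136.7]
ee_rot: [152.0, -0.1, 158.4]
force: [0.3, -0.2, -2.3]
gripper_width: 9.8
gripper_force: 35.0
```

```bash
python3 f.py
```

```text
[503.3 218.2 136.7] [152.   -0.1 158.4] tool force [-0.3 -1.1  2. ] tq [ 0.5 -0.1 -0.1] 9.835729216601504
cmd [-0.  -0.1 -0. ] [-0.4  0.6  6.4]
```

Expected gap is about 6 mm. I'll go down 1 mm per row to feel for the stop.

Emit:
carry_out --pt "0 0 0 0 0 1 -1" --pt "0 0 0 0 0 2 -1" --pt "0 0 0 0 0 3 -1" --pt "0 0 0 0 0 4 -1" --pt "0 0 0 0 0 5 -1" --pt "0 0 0 0 0 6 -1" --pt "0 0 0 0 0 6 -1"

```text
time_s: 14.3
ee_pos: [504.4, 220.7, 131.7]
ee_rot: [152.0, -0.1, 158.4]
force: [0.4, -0.1, -2.1]
gripper_width: 10.0
gripper_force: 35.0
```

```bash
python3 f.py
```

```text
[504.4 220.7 131.7] [152.   -0.1 158.4] tool force [-0.4 -0.9  1.9] tq [ 0.5 -0.1 -0. ] 9.967371048279258
cmd [-0.  -0.1 -0. ] [-0.3  0.6  0.7]
```

Emit:
carry_out --pt "0 0 0 0 0 1 -1" --pt "0 0 0 0 0 2 -1" --pt "0 0 0 0 0 3 -1" --pt "0 0 0 0 0 3 -1"

```text
time_s: 14.7
ee_pos: [505.4, 221.4, 130.3]
ee_rot: [152.0, 0.1, 158.5]
force: [-2.1, -5.7, 5.4]
gripper_width: 9.7
gripper_force: 35.0
```

```bash
python3 f.py
```

```text
[505.4 221.4 130.3] [152.    0.1 158.5] tool force [-0.2 -2.8 -7.6] tq [ 1.   0.3 -0.1] 9.654466179608763
cmd [-0.   0.   0.1] [ 0.4  0.3 -1. ]
```

Contact came at the expected depth. I'll press 2 mm more to confirm, then open.

Emit:
carry_out --pt "0 0 0 0 0 1 -1" --pt "0 0 0 0 0 2 -1" --pt "0 0 0 0 0 2 -1"

```text
time_s: 15.0
ee_pos: [505.8, 221.6, 130.3]
ee_rot: [152.0, 0.2, 158.5]
force: [-8.4, -16.7, 20.7]
gripper_width: 9.8
gripper_force: 35.0
```

```bash
python3 f.py; python3 - <<'E'
from h import *
a=grab_frame('scene');b=grab_frame('side')
cv2.imwrite('pics/s7.png',np.hstack([cv2.resize(a[230:400,350:520,::-1],(400,400)),cv2.resize(b[120:250,230:360,::-1],(400,400))]))
E
```

```text
[505.8 221.6 130.3] [152.    0.2 158.5] tool force [  1.6  -6.7 -27. ] tq [1.8 0.9 0.1] 9.75603246563691
cmd [0.  0.1 0.1] [ 0.6  0.  -1.2]
```

View pics/s7.png

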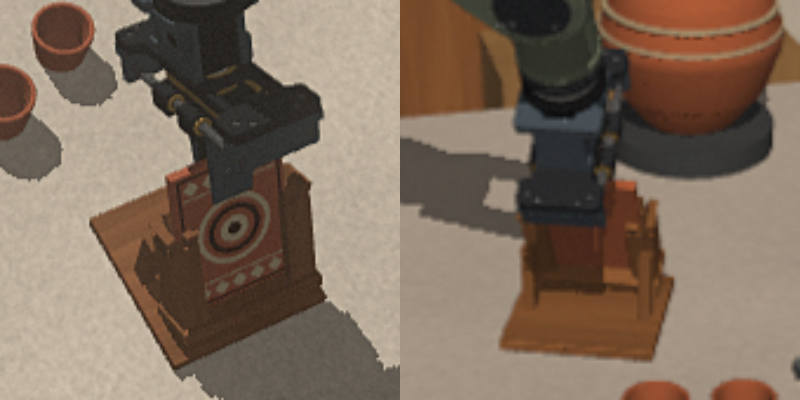

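The tile is in the grooves on the stop with the decorated face up. I'll relieve the push, open, and withdraw straight back.

Emit:
carry_out --pt "0 0 0 0 0 -3 -1" --pt "0 0 0 0 0 -3 -0.5" --pt "0 0 0 0 0 -3 0" --pt "0 0 0 0 0 -3 0.5" --pt "0 0 0 0 0 -3 0.5" --pt "0 0 0 0 0 -3 0.5" --pt "0 0 0 0 0 -3 0.5" --pt "0 0 0 0 0 -3 0.5" --pt "0 0 0 0 0 -3 0.5" --pt "0 0 0 0 0 -3 0.5"

```text
time_s: 16.1
ee_pos: [504.9, 221.5, 130.1]
ee_rot: [152.0, -0.1, 158.4]
force: [-0.4, 0.7, 0.2]
gripper_width: 68.2
gripper_force: 0.0
```

```bash
python3 f.py
```

```text
[504.9 221.5 130.1] [152.   -0.1 158.4] tool force [0.7 0.5 0.1] tq [ 0.2 -0.1 -0. ] 68.16544233644319
cmd [-0.  -0.1 -0. ] [-0.2  0.5 -1.1]
```

Emit:
carry_out --pt "0 0 0 0 0 -15 0.5" --pt "0 0 0 0 0 -30 0.5" --pt "0 0 0 0 0 -60 0.5" --pt "0 0 0 0 0 -100 0.5" --pt "0 0 0 0 0 -140 0.5" --pt "0 0 0 0 0 -140 0.5" --pt "0 0 0 0 0 -140 0.5" --pt "0 0 0 0 0 -140 0.5"

```text
time_s: 16.9
ee_pos: [480.0, 160.6, 252.4]
ee_rot: [152.1, -0.2, 158.4]
force: [-0.5, 0.1, -0.1]
gripper_width: 68.3
gripper_force: 0.0
```

```bash
python3 f.py; python3 - <<'E'
from h import *
a=grab_frame('scene');b=grab_frame('side')
st=MOUTH-60*E[:,2]
for s in(-50,50): print('pred top corners scene',proj('scene',st+s*E[:,0]+5*E[:,1]-1.5*E[:,1])-[350,230],proj('side',st+s*E[:,0])-[230,120])
cv2.imwrite('pics/s8.png',np.hstack([cv2.resize(a[230:400,350:520,::-1],(400,400)),cv2.resize(b[120:250,230:360,::-1],(400,400))]))
E
```

```text
[480.  160.6 252.4] [152.1  -0.2 158.4] tool force [ 0.5 -0.1  0. ] tq [ 0.2 -0.1 -0. ] 68.25853061853246
cmd [-0.1 -0.2 -0.1] [ -1.3   1.3 137.7]
pred top corners scene [72.07250969 76.80296817] [76.09149505 59.88826075]
pred top corners scene [118.65897645  57.09994964] [41.93897378 57.5207509 ]
```

View pics/s8.png

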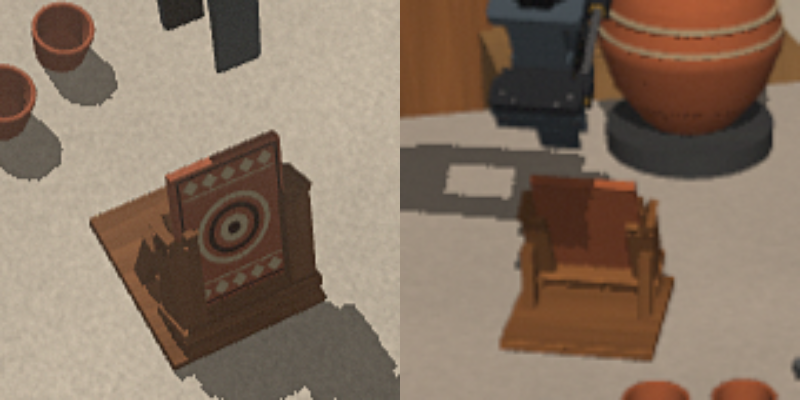

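The tile's top corners are at (168,178) and (280,133), against predicted home positions of (170,181) and (279,134). It is fully home, let go and undisturbed.

```bash
python3 -c "
from workcell import workorder
print(workorder.job_done())"
```

```text
the job is handed in; nothing more can be done
None
```

The tile is fully home on the easel's stop with its decorated face on the upper side and the gripper withdrawn clear; I handed the job in, but the call returned no verdict.

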